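Reload the label unwinder at the shop counter

TASK

Change the labels on the three-spindle unwinder on the counter: pull its lock knob all the way out, lift the spent card cores off and leave them in the pulp tray, and put every fresh label roll that is there onto a spindle of its own, pushed right down. Then push the knob fully home to lock them on, and leave everything else on the counter where it is.

Things in the scene. Friction and masses are not known exactly. Their poses are not given: they have to be found in the camera images.
- stand: label unwinder, fixed: a grey box 120 mm deep (x), 340 wide (y), 50 high, its front (-x) with the lock knob facing the robot. Three upright steel spindles in a row 110 mm apart along y, each with a black disc 4 mm thick, 66 mm across at its foot; aluminium web guides 25 mm high at the back edge, 50 mm behind the spindles. Origin on the counter under the middle spindle, z up; yaw within 0.15 rad
- seat_left (a point): point on the axis of the left (+y) upright spindle (as the robot sees it), at the top of its black friction disc, where a seated core's lower end rests. The steel spindle is 34 mm in diameter and stands 82 mm above this point, its last 8 mm tapering to 18 mm; a seated roll's or core's centre is 30 mm above this point. Axes as the stand's
- seat_mid (a point): point on the axis of the middle upright spindle (as the robot sees it), at the top of its black friction disc, where a seated core's lower end rests. The steel spindle is 34 mm in diameter and stands 82 mm above this point, its last 8 mm tapering to 18 mm; a seated roll's or core's centre is 30 mm above this point. Axes as the stand's
- seat_right (a point): point on the axis of the right (-y) upright spindle (as the robot sees it), at the top of its black friction disc, where a seated core's lower end rests. The steel spindle is 34 mm in diameter and stands 82 mm above this point, its last 8 mm tapering to 18 mm; a seated roll's or core's centre is 30 mm above this point. Axes as the stand's
- lock (a joint): travel of the lock knob along the stand's -x, m: 0 = home, 0.022 = fully out. An over-centre spring detent holds it at either end (about 7 N to start it) and snaps it on past mid travel. It moves a brass latch dog in each spindle's head, 63 mm above the seat: home, dogs stick out 7 mm to +x over the core's end, so nothing goes on or off; out, they lie inside. An unseated roll blocks them
- lock_grip (a point): centre of the black lock knob, a round knob 28 mm in diameter and about 26 mm long with its axis level along the stand's x, on a 10 mm rod; it stands 30 mm above the counter, 38 mm in front of the stand's front face when home (60 mm when out), and can be pinched across its sides from above. The point moves with the knob
- roll1: fresh roll of labels: white paper wound on a brown card core, a plain cylinder 60 mm across and 60 mm tall with a 38 mm through bore (card wall 3 mm), about 0.12 kg. Starts standing on its end on the counter. Origin at the middle of its axis (30 mm above the surface it stands on), z along the axis; both ends alike. May be absent
- roll2: fresh roll of labels: white paper wound on a brown card core, a plain cylinder 60 mm across and 60 mm tall with a 38 mm through bore (card wall 3 mm), about 0.12 kg. Starts standing on its end on the counter. Origin at the middle of its axis (30 mm above the surface it stands on), z along the axis; both ends alike. May be absent
- roll3: fresh roll of labels: white paper wound on a brown card core, a plain cylinder 60 mm across and 60 mm tall with a 38 mm through bore (card wall 3 mm), about 0.12 kg. Starts standing on its end on the counter. Origin at the middle of its axis (30 mm above the surface it stands on), z along the axis; both ends alike. May be absent
- core1: spent bare brown card core: a tube 44 mm across outside, 38 mm bore, 60 mm tall, about 20 g, standing on one of the spindles under its latch dog. Origin at the middle of its axis, z along the axis. May be absent
- core2: spent bare brown card core: a tube 44 mm across outside, 38 mm bore, 60 mm tall, about 20 g, standing on one of the spindles under its latch dog. Origin at the middle of its axis, z along the axis. May be absent
- core3: spent bare brown card core: a tube 44 mm across outside, 38 mm bore, 60 mm tall, about 20 g, standing on one of the spindles under its latch dog. Origin at the middle of its axis, z along the axis. May be absent
- tray: open moulded-pulp tray, fixed to the counter, brown, 150 mm (x) by 210 mm (y) by 45 mm high, walls 8 mm, floor 8 mm thick. Empty at the start. Origin at the centre of its underside, z up
- till_roll: till roll, not part of the job: white paper cylinder 40 mm across and 80 mm tall on a narrow 11 mm grey core, standing among the label rolls. Origin at the centre of its underside
- tape_roll: bystander: roll of packing tape lying flat, 104 mm across, 48 mm high. Origin at the centre of its underside
- phone: bystander: black phone lying flat, 72 x 150 x 9 mm. Origin at the centre of its underside
- stapler: bystander: stapler, 130 x 34 x 55 mm, lying along its x. Origin at the centre of its underside
- carton: bystander: small white and teal carton, 100 x 130 x 85 mm. Origin at the centre of its underside
- pen_cup: bystander: green cup of pens, 80 mm across, 100 mm high, pens to 155 mm. Origin at the centre of its underside
- calculator: bystander: grey desk calculator lying flat, 170 x 110 x 19 mm. Origin at the centre of its underside

How it is judged (in metres and radians):
On the way, in this order (a step that is already met when the one before it is completed fails the run):
1. the lock knob is pulled all the way out (more than 18 mm) (value of joint lock above 0.018 m), for 0.2 s.
2. with the knob still out, every spent core is in the tray and every fresh roll is seated on a spindle of its own (((horizontal distance between roll1 and seat_left below 0.005 m and z of roll1 in the frame of seat_left between 0.025 and 0.033 m and angle between the z axis of roll1 and the z axis of stand, either way round below 0.08 rad) or (horizontal distance between roll1 and seat_mid below 0.005 m and z of roll1 in the frame of seat_mid between 0.025 and 0.033 m and angle between the z axis of roll1 and the z axis of stand, either way round below 0.08 rad) or (horizontal distance between roll1 and seat_right below 0.005 m and z of roll1 in the frame of seat_right between 0.025 and 0.033 m and angle between the z axis of roll1 and the z axis of stand, either way round below 0.08 rad)) and ((horizontal distance between roll2 and seat_left below 0.005 m and z of roll2 in the frame of seat_left between 0.025 and 0.033 m and angle between the z axis of roll2 and the z axis of stand, either way round below 0.08 rad) or (horizontal distance between roll2 and seat_mid below 0.005 m and z of roll2 in the frame of seat_mid between 0.025 and 0.033 m and angle between the z axis of roll2 and the z axis of stand, either way round below 0.08 rad) or (horizontal distance between roll2 and seat_right below 0.005 m and z of roll2 in the frame of seat_right between 0.025 and 0.033 m and angle between the z axis of roll2 and the z axis of stand, either way round below 0.08 rad)) and ((horizontal distance between roll3 and seat_left below 0.005 m and z of roll3 in the frame of seat_left between 0.025 and 0.033 m and angle between the z axis of roll3 and the z axis of stand, either way round below 0.08 rad) or (horizontal distance between roll3 and seat_mid below 0.005 m and z of roll3 in the frame of seat_mid between 0.025 and 0.033 m and angle between the z axis of roll3 and the z axis of stand, either way round below 0.08 rad) or (horizontal distance between roll3 and seat_right below 0.005 m and z of roll3 in the frame of seat_right between 0.025 and 0.033 m and angle between the z axis of roll3 and the z axis of stand, either way round below 0.08 rad)) and x of core1 in the frame of tray between -0.067 and 0.067 m and y of core1 in the frame of tray between -0.097 and 0.097 m and z of each of core1, core2, core3 in the frame of tray below 0.075 m and x of core2 in the frame of tray between -0.067 and 0.067 m and y of core2 in the frame of tray between -0.097 and 0.097 m and x of core3 in the frame of tray between -0.067 and 0.067 m and y of core3 in the frame of tray between -0.097 and 0.097 m and value of joint lock above 0.016 m), for 0.2 s.
3. the lock knob is pushed fully home (within 3 mm) (value of joint lock below 0.003 m), for 0.2 s.
At the end, for the whole second after the job is handed in: Each present roll is on its own spindle (axes within 5 mm, 0.08 rad; lower end at most 3 mm above the disc), each present core lies inside the tray walls (centre under 75 mm above the tray's underside), all at rest, and the lock knob is within 3 mm of home (((horizontal distance between roll1 and seat_left below 0.005 m and z of roll1 in the frame of seat_left between 0.025 and 0.033 m and angle between the z axis of roll1 and the z axis of stand, either way round below 0.08 rad) or (horizontal distance between roll1 and seat_mid below 0.005 m and z of roll1 in the frame of seat_mid between 0.025 and 0.033 m and angle between the z axis of roll1 and the z axis of stand, either way round below 0.08 rad) or (horizontal distance between roll1 and seat_right below 0.005 m and z of roll1 in the frame of seat_right between 0.025 and 0.033 m and angle between the z axis of roll1 and the z axis of stand, either way round below 0.08 rad)) and ((horizontal distance between roll2 and seat_left below 0.005 m and z of roll2 in the frame of seat_left between 0.025 and 0.033 m and angle between the z axis of roll2 and the z axis of stand, either way round below 0.08 rad) or (horizontal distance between roll2 and seat_mid below 0.005 m and z of roll2 in the frame of seat_mid between 0.025 and 0.033 m and angle between the z axis of roll2 and the z axis of stand, either way round below 0.08 rad) or (horizontal distance between roll2 and seat_right below 0.005 m and z of roll2 in the frame of seat_right between 0.025 and 0.033 m and angle between the z axis of roll2 and the z axis of stand, either way round below 0.08 rad)) and ((horizontal distance between roll3 and seat_left below 0.005 m and z of roll3 in the frame of seat_left between 0.025 and 0.033 m and angle between the z axis of roll3 and the z axis of stand, either way round below 0.08 rad) or (horizontal distance between roll3 and seat_mid below 0.005 m and z of roll3 in the frame of seat_mid between 0.025 and 0.033 m and angle between the z axis of roll3 and the z axis of stand, either way round below 0.08 rad) or (horizontal distance between roll3 and seat_right below 0.005 m and z of roll3 in the frame of seat_right between 0.025 and 0.033 m and angle between the z axis of roll3 and the z axis of stand, either way round below 0.08 rad)) and x of core1 in the frame of tray between -0.067 and 0.067 m and y of core1 in the frame of tray between -0.097 and 0.097 m and z of each of core1, core2, core3 in the frame of tray below 0.075 m and x of core2 in the frame of tray between -0.067 and 0.067 m and y of core2 in the frame of tray between -0.097 and 0.097 m and x of core3 in the frame of tray between -0.067 and 0.067 m and y of core3 in the frame of tray between -0.097 and 0.097 m and linear speed of each of roll1, roll2, roll3, core1, core2, core3 below 0.03 m/s and value of joint lock below 0.003 m); the robot touches nothing.
It fails at once if a thing that is not part of the job is shifted by more than 40 mm (distance of any of till_roll, tape_roll, phone, stapler, carton, pen_cup, calculator from where it was at the start of the episode above 0.04 m).
Of roll1, roll2, roll3 only 2 to 3 are there at a start; the rules pass over those that are not, and their reading is None.
Of core1, core2, core3 only 2 to 3 are there at a start; the rules pass over those that are not, and their reading is None.
At some moment in a run one of roll1, roll2, roll3 may be knocked a few centimetres aside while the robot is not near it.
It also fails if it takes over 210 s, if anything falls off the work surface, if the arm or the gripper's body presses on something with over 40 N, if the wrist force passes 120 N, or if a joint passes its speed limit or range.

ROBOT

A 7-joint arm with a two-finger parallel gripper is mounted at the origin on the work surface. World frame = base frame: x ahead of the robot, y to its left, z up, the work surface at z = 0. Lengths are in mm, angles in rad, forces in N, time in s.
With the tool pointing down it reaches from about 425 to 825 mm from the base axis. Payload 3.6 kg.
Tool frame: the origin (TCP) lies at the very end of the fingers, on their centre line; the grasp point (between the pads) lies 19 mm behind it; z points along the fingers, y is the line along which they close (so a half turn about z gives the same grasp; the last joint's range is limited). The gripper opens to 85 mm and grips with 20 to 120 N. Pads are 22 mm wide; open, the fingers measure 114 mm over their backs; the gripper's body (76 mm by 85 mm) begins 54 mm behind the grasp point. The pads swing forward as they close: fully open they stand 13 mm farther back than shut.
Start: joints at [1.246, 0.615, -0.013, 1.423, 0.008, 1.103, -0.04], TCP at [191.355, -621.165, 231.297] pointing down, gripper open.
Joint ranges: [-3.12, 3.12], [-0.3, 2.06], [-1.34, 1.32], [0.26, 2.42], [-1.36, 4.5], [0.01, 1.98], [-2.84, 2.84]. Speed limits (rad/s): [2.79, 2.79, 3.14, 3.14, 3.14, 3.14, 3.14].

INTERFACE

Orientations are given as a unit quaternion [x, y, z, w].
In Python, from station import robot gives the robot as it stands. The module is installed in compiled form; this text tells all that it offers.
- The arm moves only by the tool servo_tool, never from a script. Its argument "plan" is a list that holds one entry, the list of rows, each a list of 4 numbers: the shift along the world's x, y, z in m, then the turn about the world's z in rad. A call has 1 to 5 rows; each row is the pose to reach, as a shift and turn from the pose commanded when the call began; what a row does not reach only later rows make up. A row lasts 1/10 s, in which the tool goes at most 50 mm and 8.59 degrees, less where a joint would pass 70% of its speed; a pose out of reach is approached as far as the arm can. A call with a gripper value outside its range is refused whole. "grip" is the closure, from 0 (fully open) to 1 (shut), set as the call begins (left out, the last holds). The fingers move at their own pace and stop on an object; "grip_force" is the grip in N (left out, the last holds). Time passes only in rows, so rows that repeat a pose let the fingers close. It gives the time, the measured TCP pose, the force, the opening and the grip force at its end, in the units of the state.
- robot.get_state(): the state, without advancing time (a new reading comes with each control period).
- robot.snapshot(name): name is "scene" or "top" or "wrist"; returns the picture (400x640x3 uint8, blue, green, red); there is no depth.
- robot.camera_params(name): a dict with "intrinsics" (3x3 intrinsics, pixels), "world_to_cam" (4x4, takes a point from world to camera coordinates); the wrist camera has in their place "hand_eye" (4x4, takes a point from camera to tool coordinates, whose origin is the TCP and whose axes are the flange's). Camera axes: x right, y down, z forward; pixel columns grow to the right and rows downward; lengths in mm; the calibration is good to about 2 mm. A picture is of the moment at which its call begins: read the wrist's pose just before it. camera_params takes no time and is no camera call.
- robot.finish_job(): hands the job in; it is judged then, once.
Trained networks look in the newest picture that a camera, given by its name, has taken for a name from the list of things; names that differ only in an ending like _2 or _b are one class to them, and where a whole thing is asked for, a point or a joint stands for the part that bears it (a point fixed in the world has none). Each returns a list of dicts, best first, with "conf" (0 to 1); they miss things now and then, are a little off and sometimes report something else, mostly with a low value. They report only what shows in the picture. A call takes as long as a camera call.
- robot.trace(camera, thing): "pixels" (400x640 bool, what is visible of it).
- robot.place_of(camera, thing): "centre" ([x, y, z] in mm, in the coordinates of the camera as it stood for that picture, good to about 4 mm: a listed point, or the origin of a listed thing).
The state is a dict: "time_s": time; "qpos": joint angles; "joint_vel": joint speeds; "joint_efforts": joint torques, N m; "eef_pos": TCP position; "orientation": TCP orientation; "force": force on the tool from outside, world axes, zero at the start; "moment": the same for the moment, N m; "gripper_width": finger opening in mm; "gripper_force": force on a finger pad.
Only numpy, scipy, OpenCV 4.12 (cv2) and the standard library are available. Lean on these libraries where they do the work, as an engineer would, in place of code of your own. Each camera call takes 0.05 s, during which the arm holds its last target. There are 200 camera calls.

## Working session

There is one attempt and no reset: what is moved stays moved. The work goes in short steps, Python scripts to look and compute and a tool call to move; the robot and the scene stay as the last step left them, time stands still between calls to the robot, and variables do not carry over. Pictures are saved under pics/ and viewed, at most 14 in all, crops included, and the job is handed in when it is done.

Besides the shell and the picture viewer there is one more tool, called after ">>>" by a JSON object that holds its "api" and its "payload". servo_tool: Moves the arm, as the interface text tells. Its arguments: {"type":"object","properties":{"plan":{"type":"array","items":{"type":"array","items":{"type":"array","items":{"type":"number"}}}},"grip":{"type":"number"},"grip_force":{"type":"number"}},"required":["plan"]}

```bash
mkdir -p pics
cat > h.py <<'E'
import numpy as np, cv2
from scipy.spatial.transform import Rotation as R
from station import robot
def T(cam):
    p=robot.camera_params(cam); K=np.array(p["intrinsics"])
    if cam=="wrist":
        s=robot.get_state(); M=np.eye(4); M[:3,:3]=R.from_quat(s["orientation"]).as_matrix(); M[:3,3]=s["eef_pos"]
        return K, M@np.array(p["hand_eye"])
    return K, np.linalg.inv(np.array(p["world_to_cam"]))
def snap(cam,name=None):
    K,M=T(cam); im=robot.snapshot(cam)
    if name: cv2.imwrite(f"pics/{name}.png",im)
    return im,K,M
def places(cam,M,things,minc=0.3):
    for t in things:
        for d in robot.place_of(cam,t)[:4]:
            if d["conf"]>=minc: print(cam,t,round(d["conf"],2),(M@np.append(d["centre"],1))[:3].round(1))
def px2w(K,M,u,v,z):
    d=M[:3,:3]@np.linalg.inv(K)@[u,v,1]; o=M[:3,3]; return o+d*(z-o[2])/d[2]
def w2px(K,M,p):
    q=np.linalg.inv(M)@np.append(p,1); q=K@q[:3]; return (q[:2]/q[2]).round(1)
E
python3 - <<'E'
from h import *
s=robot.get_state(); print({k:np.round(v,3) for k,v in s.items()})
for c in ("top","scene"):
    im,K,M=snap(c,c+"0")
    print(c,M[:3,3].round(0))
    places(c,M,["stand","seat_left","seat_mid","seat_right","lock_grip","roll1","core1","tray","till_roll"] + (["tape_roll","phone","stapler","carton","pen_cup","calculator"] if c=="top" else []))
p=robot.camera_params("wrist");print(np.array(p["hand_eye"]).round(3),p["intrinsics"])
E
```

```text
{'time_s': np.float64(0.0), 'qpos': array([ 1.245,  0.616, -0.013,  1.425,  0.008,  1.103, -0.04 ]), 'joint_vel': array([-0.001, -0.001, -0.001,  0.   , -0.002, -0.001, -0.001]), 'joint_efforts': array([ 0.0000e+00, -4.6921e+01,  2.5900e-01, -1.7103e+01,  1.0000e-02,
        1.0000e-02,  0.0000e+00]), 'eef_pos': array([ 191.126, -620.434,  230.108]), 'orientation': array([ 0.989,  0.149, -0.   , -0.001]), 'force': array([-0.482,  0.888,  0.207]), 'moment': array([0.096, 0.002, 0.022]), 'gripper_force': np.float64(0.0), 'gripper_width': np.float64(85.709)}
top [ 457.  -33. 1528.]
top stand 0.81 [651.8  42.1   1.4]
top seat_left 0.86 [648.7 150.4  52.7]
top seat_left 0.41 [650.   41.4  52.9]
top seat_left 0.35 [644.2 149.5  88.1]
top seat_mid 0.81 [649.4  41.7  45.6]
top seat_right 0.61 [650.4 -67.1  50.2]
top lock_grip 0.57 [554.3  38.5  28.1]
top roll1 0.72 [545.5 301.3  31.3]
top roll1 0.64 [466.9 419.7  32. ]
top roll1 0.56 [452.3 182.   28.7]
top core1 0.64 [649.3  35.7  83.8]
top core1 0.58 [647.5 148.5  84.5]
top core1 0.4 [654.5 -69.9  88.9]
top tray 0.8 [ 423.3 -309.5   -1. ]

[... 557 characters left out ...]
5.6 422.1  31.5]
scene roll1 0.92 [542.3 298.5  32. ]
scene roll1 0.63 [458.  183.6  31.8]
scene roll1 0.41 [ 426.5 -314.8    1.7]
scene core1 0.86 [641.8 148.7  84.3]
scene core1 0.69 [650.8  38.2  80.5]
scene core1 0.67 [653.9 -70.9  85.5]
scene core1 0.5 [654.6  40.3  53.9]
scene tray 0.94 [ 4.252e+02 -3.092e+02 -2.000e-01]
scene till_roll 0.6 [435.8 304.3  -4.8]
[[-1.0000e-03 -9.6200e-01 -2.7200e-01  6.9319e+01]
 [ 1.0000e+00 -1.0000e-03 -1.0000e-03  9.1000e-02]
 [ 0.0000e+00 -2.7200e-01  9.6200e-01 -1.4233e+02]
 [ 0.0000e+00  0.0000e+00  0.0000e+00  1.0000e+00]] [[315.40515704   0.         321.77178466]
 [  0.         315.40515704 199.34703287]
 [  0.           0.           1.        ]]
```

View pics/top0.png

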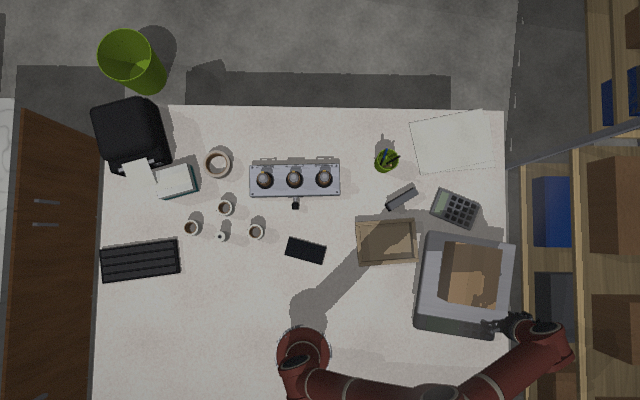

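View pics/scene0.png

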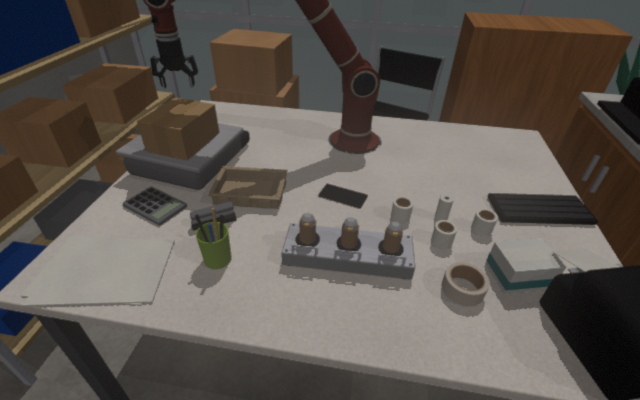

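The top view shows the stand at about (295,180) with cores on all three spindles and the knob at (295,205). There are three rolls at (225,208), (192,228) and (257,231), with the till roll at (222,237) and the tray at (387,242). The scene view agrees. I'll go above the knob and look from close up.

>>> {"api": "servo_tool", "payload": {"plan": [[[0,0,0.045,0],[0,0,0.09,0],[0.01,0.02,0.12,0],[0.03,0.05,0.12,-0.1],[0.06,0.08,0.12,-0.2]]], "grip": 0}}

```text
time_s: 1.8
eef_pos: [249.8, -541.7, 352.9]
orientation: [0.999, 0.045, 0.0, 0.002]
force: [0.9, 0.3, 0.1]
gripper_width: 85.1
gripper_force: 0.0
```

>>> {"api": "servo_tool", "payload": {"plan": [[[0.024,0.038,0,0],[0.048,0.076,0,0],[0.072,0.114,0,0],[0.096,0.152,0,0],[0.12,0.19,0,0]]]}}

```text
time_s: 2.3
eef_pos: [372.1, -349.5, 351.6]
orientation: [0.999, 0.049, 0.0, 0.0]
force: [0.8, -0.5, -0.0]
gripper_width: 85.1
gripper_force: 0.0
```

>>> {"api": "servo_tool", "payload": {"plan": [[[0.02,0.04,0,0],[0.04,0.08,0,0],[0.06,0.12,0,0],[0.08,0.16,0,0],[0.1,0.2,0,0]]]}}

```text
time_s: 2.8
eef_pos: [471.9, -149.5, 351.7]
orientation: [0.999, 0.049, 0.0, 0.0]
force: [0.9, 0.1, 1.0]
gripper_width: 85.6
gripper_force: 0.0
```

>>> {"api": "servo_tool", "payload": {"plan": [[[0.015,0.04,-0.01,-0.08],[0.03,0.08,-0.02,-0.085],[0.045,0.12,-0.03,-0.085],[0.06,0.155,-0.04,-0.085],[0.07,0.19,-0.05,-0.085]]]}}

```text
time_s: 3.3
eef_pos: [542.1, 40.5, 301.0]
orientation: [1.0, 0.007, 0.0, -0.0]
force: [0.6, -0.3, 0.1]
gripper_width: 85.3
gripper_force: 0.0
```

>>> {"api": "servo_tool", "payload": {"plan": [[[0,0,0,0],[0,0,0,0]]]}}

```text
time_s: 3.5
eef_pos: [541.2, 39.6, 301.0]
orientation: [1.0, 0.008, -0.0, 0.0]
force: [0.4, -1.2, 0.1]
gripper_width: 85.5
gripper_force: 0.0
```

Run:
```python
from h import *
s=robot.get_state(); print(s["time_s"],s["eef_pos"].round(1),s["orientation"].round(3),s["qpos"].round(2),s["force"].round(1))
im,K,M=snap("wrist","w1"); places("wrist",M,["stand","seat_left","seat_mid","seat_right","lock_grip","core1","roll1"])
```

```text
3.5 [541.2  39.6 301. ] [ 1.     0.008 -0.     0.   ] [ 0.03  0.39 -0.22  1.62  0.09  1.14 -1.76] [ 0.4 -1.2  0.1]
wrist stand 0.62 [649.5  43.8   1.3]
wrist seat_left 0.98 [650.1 152.3  48.5]
wrist seat_left 0.73 [434.9 307.    0.7]
wrist seat_left 0.62 [652.2 -69.6  81.6]
wrist seat_mid 0.98 [654.6  43.4  58.1]
wrist seat_right 0.95 [657.2 -71.8  53.9]
wrist seat_right 0.72 [651.3 153.9  88.4]
wrist lock_grip 0.77 [554.6  38.9  28.7]
wrist core1 0.96 [654.1 -68.1  83.7]
wrist core1 0.89 [649.6 148.7  84.4]
wrist core1 0.87 [652.8  40.3  87.9]
wrist roll1 0.86 [543.7 301.3  29.7]
wrist roll1 0.65 [648.3 148.6  53.3]
```

View pics/w1.png

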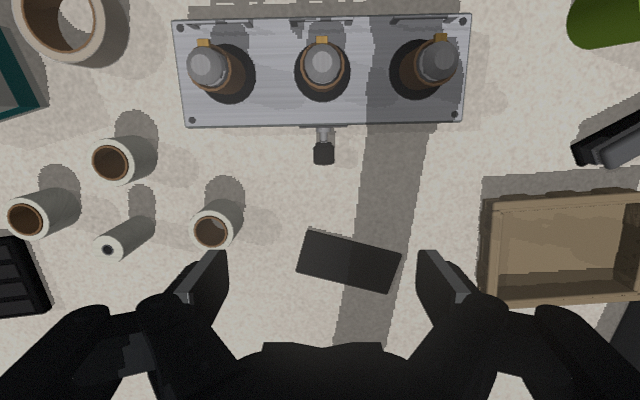

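The wrist view shows the knob at (323,153). The spindle heads are at about (207,68), (323,63) and (438,62), each with a brass dog sticking out over its core. I'll check these by geometry.

Run:
```python
from h import *
K,M=T("wrist")
for n,u,v,z in [("knob",323,153,38),("FL",187,127,50),("FR",464,121,50),("BL",172,20,50),("BR",472,13,50)]: print(n,px2w(K,M,u,v,z).round(1))
im=cv2.imread("pics/w1.png"); c=im[0:180,160:480]; cv2.imwrite("pics/w1c.png",cv2.resize(c,None,fx=2.4,fy=2.4,interpolation=cv2.INTER_CUBIC))
```

```text
knob [557.9  36.7  38. ]
FL [589.3 202.9  50. ]
FR [ 600.1 -133.8   50. ]
BL [706.  207.4  50. ]
BR [ 716.7 -127.1   50. ]
```

View pics/w1c.png

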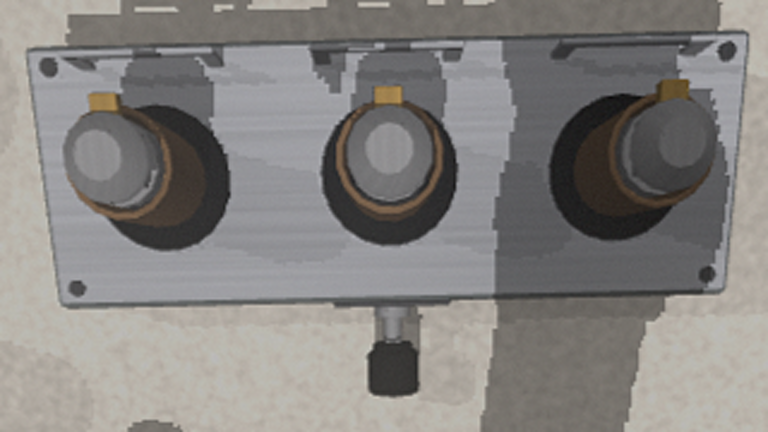

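Run:
```python
from h import *
K,M=T("wrist")
P=[px2w(K,M,160+u/2.4,v/2.4,136) for u,v in [(98,155),(389,148),(683,144)]]
for p in P: print(p.round(1))
d=P[0]-P[2]; print(np.hypot(*d[:2]), np.arctan2(-d[0],d[1]))
```

```text
[649.3 148.8 136. ]
[652.9  39.1 136. ]
[655.5 -71.4 136. ]
220.324155368176 0.02840923920948187
```

>>> {"api": "servo_tool", "payload": {"plan": [[[0.005,-0.002,-0.045,0.012],[0.01,-0.0035,-0.09,0.012],[0.0125,-0.0035,-0.135,0.012],[0.0125,-0.0035,-0.18,0.012],[0.0125,-0.0035,-0.215,0.012]]]}}

```text
time_s: 4.4
eef_pos: [553.1, 34.7, 84.0]
orientation: [1.0, 0.013, -0.001, 0.0]
force: [0.3, 0.1, 0.4]
gripper_width: 85.7
gripper_force: 0.0
```

>>> {"api": "servo_tool", "payload": {"plan": [[[0,0,-0.02,0],[0,0,-0.04,0],[0,0,-0.055,0],[0,0,-0.07,0],[0,0,-0.07,0]]]}}

```text
time_s: 4.9
eef_pos: [552.6, 34.8, 14.6]
orientation: [1.0, 0.013, -0.002, 0.0]
force: [-0.3, -0.5, 0.2]
gripper_width: 85.6
gripper_force: 0.0
```

>>> {"api": "servo_tool", "payload": {"plan": [[[0,0,0,0],[0,0,0,0],[0,0,0,0],[0,0,0,0],[0,0,0,0]]], "grip": 1, "grip_force": 50}}

```text
time_s: 5.4
eef_pos: [554.4, 37.6, 17.6]
orientation: [1.0, 0.014, 0.001, -0.001]
force: [-1.4, 2.1, 4.7]
gripper_width: 26.5
gripper_force: 49.0
```

>>> {"api": "servo_tool", "payload": {"plan": [[[0,0,0,0],[0,0,0,0],[0,0,0,0],[0,0,0,0],[0,0,0,0]]]}}

```text
time_s: 5.9
eef_pos: [554.4, 37.6, 17.6]
orientation: [1.0, 0.014, 0.001, -0.001]
force: [-0.4, 2.9, 4.8]
gripper_width: 26.4
gripper_force: 49.0
```

>>> {"api": "servo_tool", "payload": {"plan": [[[-0.008,0,0,0],[-0.016,-0.0005,0,0],[-0.022,-0.0006,0,0],[-0.025,-0.0007,0,0],[-0.025,-0.0007,0,0]]]}}

```text
time_s: 6.4
eef_pos: [532.4, 36.7, 17.7]
orientation: [1.0, 0.014, 0.004, -0.002]
force: [4.7, 3.0, 2.9]
gripper_width: 26.3
gripper_force: 51.0
```

>>> {"api": "servo_tool", "payload": {"plan": [[[0,0,0,0],[0,0,0,0],[0,0,0,0]]]}}

```text
time_s: 6.7
eef_pos: [532.4, 36.7, 17.7]
orientation: [1.0, 0.014, 0.004, -0.002]
force: [3.6, 3.4, 3.0]
gripper_width: 26.6
gripper_force: 51.1
```

>>> {"api": "servo_tool", "payload": {"plan": [[[0,0,0,0],[0,0,0,0],[0,0,0,0],[0,0,0.01,0],[0,0,0.05,0]]], "grip": 0}}

```text
time_s: 7.2
eef_pos: [525.5, 33.9, 64.0]
orientation: [1.0, 0.013, -0.005, 0.001]
force: [-0.1, 0.0, -0.1]
gripper_width: 85.4
gripper_force: 0.0
```

>>> {"api": "servo_tool", "payload": {"plan": [[[0,0,0.045,0],[0,0,0.09,0],[0,0,0.13,0],[0.035,-0.03,0.13,0],[0.065,-0.053,0.13,0]]]}}

```text
time_s: 7.7
eef_pos: [595.1, -19.5, 199.6]
orientation: [1.0, 0.013, 0.002, 0.001]
force: [0.7, 0.8, -0.1]
gripper_width: 85.4
gripper_force: 0.0
```

>>> {"api": "servo_tool", "payload": {"plan": [[[0.032,-0.027,0,0],[0.062,-0.053,0,0],[0.062,-0.053,0,0],[0.062,-0.053,0,0]]]}}

```text
time_s: 8.1
eef_pos: [655.2, -72.4, 195.9]
orientation: [1.0, 0.012, -0.001, -0.0]
force: [0.2, 0.6, 0.2]
gripper_width: 85.4
gripper_force: 0.0
```

Run:
```python
from h import *
s=robot.get_state(); print(s["time_s"],s["eef_pos"].round(1),s["orientation"].round(3),s["force"].round(1))
im,K,M=snap("wrist","w2"); places("wrist",M,["seat_right","lock_grip","core1"])
print(w2px(K,M,[655.7,-71.2,136]),w2px(K,M,[655.7,-71.2,114]))
```

```text
8.1 [655.2 -72.4 195.9] [ 1.     0.012 -0.001 -0.   ] [0.2 0.6 0.2]
wrist lock_grip 0.65 [533.8  37.7  30.6]
wrist core1 0.93 [653.6 -69.9  81.1]
wrist core1 0.79 [649.5 148.1  85.4]
wrist core1 0.76 [652.8  42.6  89.6]
[320.2 215.8] [320.4 206.2]
```

View pics/w2.png

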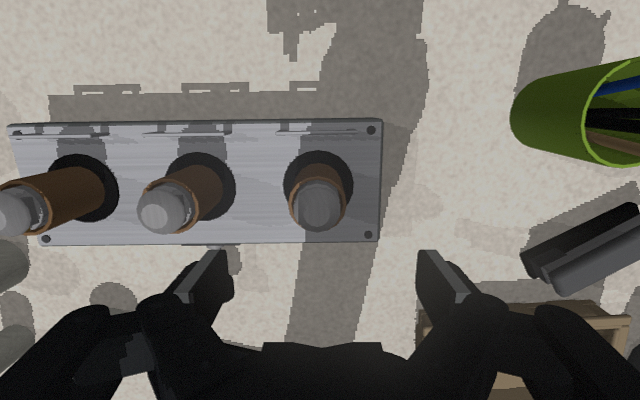

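The knob is out (dogs retracted) and the right spindle's head is at (318,210), between the fingers. I'll take that core.

>>> {"api": "servo_tool", "payload": {"plan": [[[0,0.001,-0.04,0],[0,0.001,-0.08,0],[0,0.001,-0.105,0],[0,0.001,-0.117,0],[0,0.001,-0.117,0]]]}}

```text
time_s: 8.8
eef_pos: [654.6, -69.5, 78.0]
orientation: [1.0, 0.014, -0.002, -0.0]
force: [0.1, -1.0, 0.0]
gripper_width: 85.3
gripper_force: 0.0
```

>>> {"api": "servo_tool", "payload": {"plan": [[[0,0,0,0],[0,0,0,0],[0,0,0,0],[0,0,0,0],[0,0,0,0]]], "grip": 1, "grip_force": 25}}

```text
time_s: 9.3
eef_pos: [657.1, -70.4, 81.2]
orientation: [1.0, 0.013, 0.002, 0.0]
force: [0.2, -0.3, 5.8]
gripper_width: 42.3
gripper_force: 26.0
```

>>> {"api": "servo_tool", "payload": {"plan": [[[0,0,0.02,0],[0,0,0.04,0],[0,0,0.06,0],[0,0,0.08,0],[0,0,0.11,0]]]}}

```text
time_s: 9.8
eef_pos: [654.4, -70.4, 188.6]
orientation: [1.0, 0.013, -0.002, -0.0]
force: [0.6, -0.5, -0.2]
gripper_width: 42.5
gripper_force: 27.1
```

Run:
```python
from h import *
s=robot.get_state(); print(s["time_s"],s["eef_pos"].round(1),s["orientation"].round(3),s["force"].round(1),s["gripper_width"])
im,K,M=snap("wrist","w3"); places("wrist",M,["tray","lock_grip","core1"])
```

```text
9.8 [654.4 -70.4 188.6] [ 1.     0.013 -0.002 -0.   ] [ 0.6 -0.5 -0.2] 42.53631102125255
wrist tray 0.56 [ 427.7 -311.4   -0.5]
wrist lock_grip 0.73 [533.2  38.3  31.3]
wrist core1 0.97 [651.7 147.4  86.5]
wrist core1 0.93 [652.6  40.1  87.6]
wrist core1 0.61 [652.5 -68.4 190.1]
wrist core1 0.3 [437.3 309.5  -1.3]
```

View pics/w3.png

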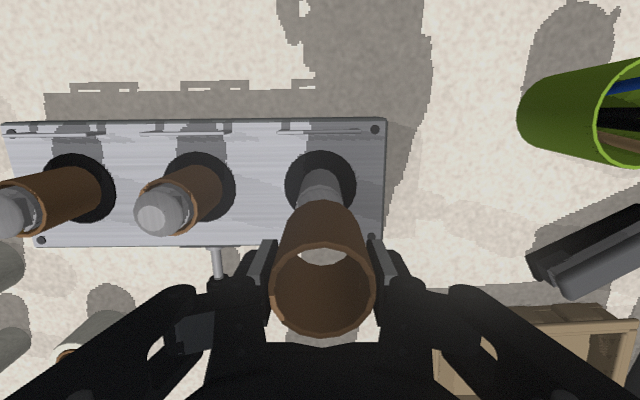

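The core is held clear of the spindle at (322,270) in the picture. Next it goes in the tray.

>>> {"api": "servo_tool", "payload": {"plan": [[[-0.026,-0.037,0,0],[-0.052,-0.074,0,0],[-0.078,-0.111,0,0],[-0.104,-0.148,0,0],[-0.13,-0.185,0,0]]]}}

```text
time_s: 10.5
eef_pos: [523.6, -256.4, 187.6]
orientation: [1.0, 0.013, -0.002, -0.001]
force: [0.8, -0.3, 0.1]
gripper_width: 42.3
gripper_force: 27.1
```

>>> {"api": "servo_tool", "payload": {"plan": [[[-0.026,-0.037,0,0],[-0.052,-0.074,0,0],[-0.077,-0.112,-0.01,0],[-0.077,-0.112,-0.05,0],[-0.077,-0.112,-0.09,0]]]}}

```text
time_s: 11.0
eef_pos: [446.7, -369.8, 97.7]
orientation: [1.0, 0.01, -0.0, 0.001]
force: [1.4, 1.2, -1.3]
gripper_width: 42.7
gripper_force: 27.1
```

>>> {"api": "servo_tool", "payload": {"plan": [[[0,0,-0.03,0],[0,0,-0.05,0],[0,0,-0.062,0],[0,0,-0.062,0]]]}}

```text
time_s: 11.4
eef_pos: [447.8, -366.6, 35.6]
orientation: [1.0, 0.013, -0.001, -0.001]
force: [-0.1, -0.4, 0.1]
gripper_width: 42.4
gripper_force: 27.2
```

>>> {"api": "servo_tool", "payload": {"plan": [[[0,0,0,0],[0,0,0,0],[0,0,0,0],[0,0,0.02,0],[0,0,0.06,0]]], "grip": 0.28}}

```text
time_s: 11.9
eef_pos: [447.2, -367.3, 95.8]
orientation: [1.0, 0.013, -0.002, -0.001]
force: [0.8, 0.2, -1.0]
gripper_width: 61.7
gripper_force: 0.0
```

>>> {"api": "servo_tool", "payload": {"plan": [[[0.015,0.03,0.03,0],[0.032,0.066,0.06,0],[0.052,0.104,0.085,0],[0.072,0.144,0.099,0],[0.092,0.184,0.099,0]]], "grip": 0}}

```text
time_s: 12.4
eef_pos: [543.9, -183.7, 200.3]
orientation: [1.0, 0.012, 0.004, 0.002]
force: [0.9, -0.3, -0.1]
gripper_width: 85.2
gripper_force: 0.0
```

>>> {"api": "servo_tool", "payload": {"plan": [[[0.021,0.04,0,0],[0.042,0.08,0,0],[0.063,0.12,0,0],[0.084,0.16,0,0],[0.1,0.2,0,0]]]}}

```text
time_s: 12.9
eef_pos: [642.9, 17.2, 197.3]
orientation: [1.0, 0.012, 0.002, 0.001]
force: [0.3, 0.2, 0.1]
gripper_width: 85.4
gripper_force: 0.0
```

>>> {"api": "servo_tool", "payload": {"plan": [[[0.0117,0.0222,0,0],[0.0117,0.0222,0,0],[0.0117,0.0222,-0.04,0],[0.0117,0.0222,-0.08,0],[0.0117,0.0222,-0.117,0]]]}}

```text
time_s: 13.4
eef_pos: [653.1, 36.0, 78.8]
orientation: [1.0, 0.012, 0.001, 0.001]
force: [0.3, 0.6, -0.0]
gripper_width: 85.3
gripper_force: 0.0
```

>>> {"api": "servo_tool", "payload": {"plan": [[[0,0,0,0],[0,0,0,0],[0,0,0,0],[0,0,0,0],[0,0,0,0]]], "grip": 1, "grip_force": 25}}

```text
time_s: 13.9
eef_pos: [654.7, 40.0, 82.5]
orientation: [1.0, 0.013, 0.003, -0.001]
force: [-1.3, 2.4, 6.7]
gripper_width: 42.4
gripper_force: 29.0
```

>>> {"api": "servo_tool", "payload": {"plan": [[[0,0,0.02,0],[0,0,0.04,0],[0,0,0.06,0],[0,0,0.08,0],[0,0,0.11,0]]]}}

```text
time_s: 14.4
eef_pos: [651.7, 38.1, 189.6]
orientation: [1.0, 0.013, -0.001, 0.001]
force: [0.7, -0.5, -0.1]
gripper_width: 42.5
gripper_force: 28.7
```

>>> {"api": "servo_tool", "payload": {"plan": [[[-0.026,-0.036,0,0],[-0.052,-0.072,0,0],[-0.078,-0.108,0,0],[-0.104,-0.144,0,0],[-0.13,-0.18,0,0]]]}}

```text
time_s: 14.9
eef_pos: [521.5, -143.3, 190.3]
orientation: [1.0, 0.013, 0.001, 0.001]
force: [1.1, -0.5, 0.1]
gripper_width: 42.4
gripper_force: 28.8
```

>>> {"api": "servo_tool", "payload": {"plan": [[[-0.026,-0.036,0,0],[-0.052,-0.072,0,0],[-0.078,-0.108,0,0],[-0.104,-0.144,0,0],[-0.124,-0.168,-0.02,0]]]}}

```text
time_s: 15.4
eef_pos: [397.8, -314.2, 172.1]
orientation: [1.0, 0.011, 0.003, 0.004]
force: [0.0, -0.4, -0.6]
gripper_width: 42.7
gripper_force: 28.8
```

>>> {"api": "servo_tool", "payload": {"plan": [[[0,0,-0.04,0],[0,0,-0.08,0],[0,0,-0.11,0],[0,0,-0.132,0],[0,0,-0.132,0]]]}}

```text
time_s: 15.9
eef_pos: [398.0, -309.7, 36.2]
orientation: [1.0, 0.013, -0.001, -0.0]
force: [-0.5, 0.0, -0.1]
gripper_width: 42.3
gripper_force: 30.8
```

>>> {"api": "servo_tool", "payload": {"plan": [[[0,0,0,0],[0,0,0,0],[0,0,0,0],[0,0,0.02,0],[0,0,0.06,0]]], "grip": 0.28}}

```text
time_s: 16.4
eef_pos: [396.9, -308.1, 96.3]
orientation: [1.0, 0.013, -0.002, -0.002]
force: [0.2, -0.8, -0.1]
gripper_width: 61.5
gripper_force: 0.0
```

>>> {"api": "servo_tool", "payload": {"plan": [[[0.015,0.03,0.03,0],[0.032,0.066,0.06,0],[0.052,0.104,0.085,0],[0.072,0.144,0.099,0],[0.092,0.184,0.099,0]]], "grip": 0}}

```text
time_s: 16.9
eef_pos: [492.7, -124.1, 199.6]
orientation: [1.0, 0.013, 0.003, 0.001]
force: [0.9, 0.6, -0.5]
gripper_width: 85.4
gripper_force: 0.0
```

>>> {"api": "servo_tool", "payload": {"plan": [[[0.023,0.04,0,0],[0.046,0.08,0,0],[0.069,0.12,0,0],[0.092,0.16,0,0],[0.115,0.2,0,0]]]}}

```text
time_s: 17.4
eef_pos: [606.2, 76.3, 197.0]
orientation: [1.0, 0.013, 0.0, 0.0]
force: [0.6, -0.3, -0.3]
gripper_width: 85.3
gripper_force: 0.0
```

>>> {"api": "servo_tool", "payload": {"plan": [[[0.025,0.037,0,0],[0.0439,0.0742,0,0],[0.0439,0.0742,0,0],[0.0439,0.0742,-0.04,0],[0.0439,0.0742,-0.08,0]]]}}

```text
time_s: 17.9
eef_pos: [650.5, 149.2, 117.3]
orientation: [1.0, 0.013, 0.002, -0.0]
force: [0.3, -0.5, -1.0]
gripper_width: 85.6
gripper_force: 0.0
```

>>> {"api": "servo_tool", "payload": {"plan": [[[0,0,-0.025,0],[0,0,-0.037,0],[0,0,-0.037,0]]]}}

```text
time_s: 18.2
eef_pos: [648.3, 148.3, 78.0]
orientation: [1.0, 0.013, -0.002, 0.0]
force: [-0.3, -0.2, -0.3]
gripper_width: 85.5
gripper_force: 0.0
```

>>> {"api": "servo_tool", "payload": {"plan": [[[0,0,0,0],[0,0,0,0],[0,0,0,0],[0,0,0,0],[0,0,0,0]]], "grip": 1, "grip_force": 25}}

```text
time_s: 18.7
eef_pos: [650.6, 149.4, 81.2]
orientation: [1.0, 0.013, 0.002, -0.0]
force: [-0.0, -0.9, 6.4]
gripper_width: 42.6
gripper_force: 26.1
```

>>> {"api": "servo_tool", "payload": {"plan": [[[0,0,0.02,0],[0,0,0.04,0],[0,0,0.06,0],[0,0,0.08,0],[0,0,0.11,0]]]}}

```text
time_s: 19.2
eef_pos: [648.1, 148.7, 188.4]
orientation: [1.0, 0.013, -0.002, 0.001]
force: [0.5, 0.7, -0.3]
gripper_width: 42.3
gripper_force: 28.5
```

>>> {"api": "servo_tool", "payload": {"plan": [[[-0.02,-0.04,0,0],[-0.04,-0.08,0,0],[-0.06,-0.12,0,0],[-0.08,-0.16,0,0],[-0.1,-0.2,0,0]]]}}

```text
time_s: 19.7
eef_pos: [548.3, -52.5, 189.3]
orientation: [1.0, 0.013, 0.0, 0.0]
force: [1.1, -1.2, 0.1]
gripper_width: 42.4
gripper_force: 28.5
```

>>> {"api": "servo_tool", "payload": {"plan": [[[-0.02,-0.04,0,0],[-0.04,-0.08,0,0],[-0.06,-0.12,0,0],[-0.08,-0.16,0,0],[-0.1,-0.2,0,0]]]}}

```text
time_s: 20.2
eef_pos: [448.3, -252.4, 189.4]
orientation: [1.0, 0.013, 0.0, 0.0]
force: [0.7, 0.0, 0.1]
gripper_width: 42.6
gripper_force: 28.5
```

>>> {"api": "servo_tool", "payload": {"plan": [[[0,0,-0.04,0],[0,0,-0.08,0],[0,0,-0.12,0],[0,0,-0.152,0],[0,0,-0.152,0]]]}}

```text
time_s: 20.7
eef_pos: [448.3, -250.6, 34.5]
orientation: [1.0, 0.013, -0.002, -0.001]
force: [-0.5, 0.6, 0.3]
gripper_width: 42.4
gripper_force: 31.6
```

>>> {"api": "servo_tool", "payload": {"plan": [[[0,0,0,0],[0,0,0,0],[0,0,0,0],[0,0,0.03,0],[0,0,0.07,0]]], "grip": 0.28}}

```text
time_s: 21.2
eef_pos: [448.2, -250.3, 107.3]
orientation: [1.0, 0.013, -0.002, -0.001]
force: [0.4, -0.3, -0.4]
gripper_width: 61.8
gripper_force: 0.0
```

>>> {"api": "servo_tool", "payload": {"plan": [[[0,0,0.04,0],[0,0,0.08,0],[0,0,0.12,0],[0,0.02,0.16,0],[0,0.06,0.18,0]]], "grip": 0}}

```text
time_s: 21.7
eef_pos: [450.4, -194.0, 291.7]
orientation: [1.0, 0.009, 0.004, 0.003]
force: [1.3, 1.0, 0.5]
gripper_width: 85.3
gripper_force: 0.0
```

Run:
```python
from h import *
s=robot.get_state(); print(s["time_s"],s["eef_pos"].round(1),s["orientation"].round(3),s["force"].round(1),s["gripper_width"])
for c in("wrist","top"):
    im,K,M=snap(c,c+"4"); places(c,M,["tray","core1","roll1","till_roll"])
```

```text
21.7 [ 450.4 -194.   291.7] [1.    0.009 0.004 0.003] [1.3 1.  0.5] 85.28700734801495
wrist tray 0.94 [ 431.4 -308.6   -5.1]
wrist core1 0.78 [ 394.8 -312.1   40.2]
wrist core1 0.59 [ 449.2 -251.9   40.6]
wrist roll1 0.61 [456.8 183.1  28.1]
wrist till_roll 0.47 [ 446.5 -249.4   38. ]
top core1 0.43 [ 445.7 -368.1   40.4]
top roll1 0.65 [544.6 302.8  30.7]
top roll1 0.64 [466.3 424.9  31.9]
top roll1 0.54 [453.4 184.8  29.6]
top till_roll 0.44 [435.3 308.    0.6]
top till_roll 0.36 [ 552.7 -570.8    1.2]
```

View pics/wrist4.png

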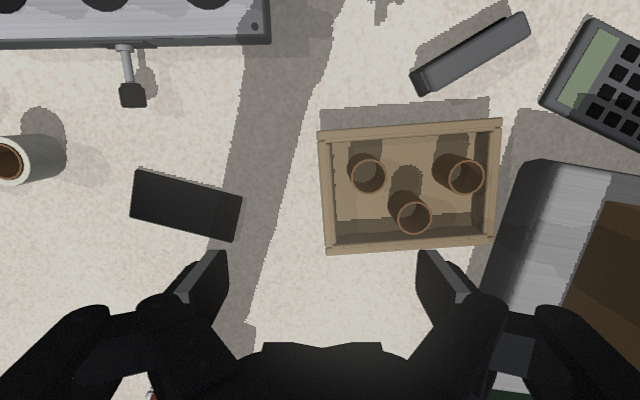

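All three cores stand in the tray, at (367,175), (413,212) and (465,177). Next is the nearest roll.

>>> {"api": "servo_tool", "payload": {"plan": [[[0.001,0.045,-0.01,0],[0.002,0.09,-0.02,0],[0.003,0.135,-0.03,0],[0.004,0.18,-0.04,0],[0.005,0.225,-0.05,0]]]}}

```text
time_s: 22.7
eef_pos: [454.4, 35.1, 236.6]
orientation: [1.0, 0.012, -0.0, 0.0]
force: [1.2, 0.9, -0.1]
gripper_width: 85.0
gripper_force: 0.0
```

>>> {"api": "servo_tool", "payload": {"plan": [[[0,0.045,-0.01,0],[0.0005,0.09,-0.02,0],[0.0005,0.13,-0.03,0],[0.0005,0.15,-0.037,0],[0.0005,0.15,-0.037,0]]]}}

```text
time_s: 23.2
eef_pos: [453.9, 187.4, 199.0]
orientation: [1.0, 0.016, -0.001, -0.001]
force: [0.4, -0.9, -0.3]
gripper_width: 85.4
gripper_force: 0.0
```

```bash
cat >> h.py <<'E'
def ring(im,K,M,z,near=None,tol=60):
    """centres of brown discs (44 mm card ring tops) at height z"""
    hsv=cv2.cvtColor(im,cv2.COLOR_BGR2HSV)
    m=cv2.inRange(hsv,(5,70,25),(20,255,230)); m=cv2.morphologyEx(m,cv2.MORPH_OPEN,np.ones((3,3),np.uint8))
    for c in cv2.findContours(m,cv2.RETR_EXTERNAL,cv2.CHAIN_APPROX_NONE)[0]:
        if len(c)<40: continue
        h=cv2.convexHull(c)[:,0].astype(float)
        w=np.array([px2w(K,M,u,v,z)[:2] for u,v in h])
        (x,y),r=cv2.minEnclosingCircle(w.astype(np.float32))
        A=np.c_[2*w,np.ones(len(w))]; f=np.linalg.lstsq(A,(w**2).sum(1),rcond=None)[0]
        rf=np.sqrt(f[2]+f[0]**2+f[1]**2)
        if near is None or np.hypot(f[0]-near[0],f[1]-near[1])<tol: print("ring",f[:2].round(1),"r",rf.round(1),"px",h.mean(0).round(0))
E
python3 - <<'E'
from h import *
s=robot.get_state(); print(s["time_s"],s["eef_pos"].round(1),s["force"].round(1))
im,K,M=snap("wrist","w5"); places("wrist",M,["roll1"]); ring(im,K,M,60)
E
```

```text
23.2 [453.9 187.4 199. ] [ 0.4 -0.9 -0.3]
wrist roll1 0.79 [544.7 300.1  33.5]
wrist roll1 0.59 [469.1 418.7  34.1]
wrist roll1 0.59 [457.4 180.6  27.8]
ring [457.7 171.3] r 9.9 px [347. 182.]
ring [456.3 187.3] r 18.5 px [308. 186.]
ring [462.2 183.6] r 16.1 px [331. 167.]
ring [469.3 420.6] r 21.9 px [ 65. 165.]
ring [540.3 313.3] r 8.4 px [170.  86.]
ring [544.3 299.3] r 21.4 px [195.  79.]
```

View pics/w5.png

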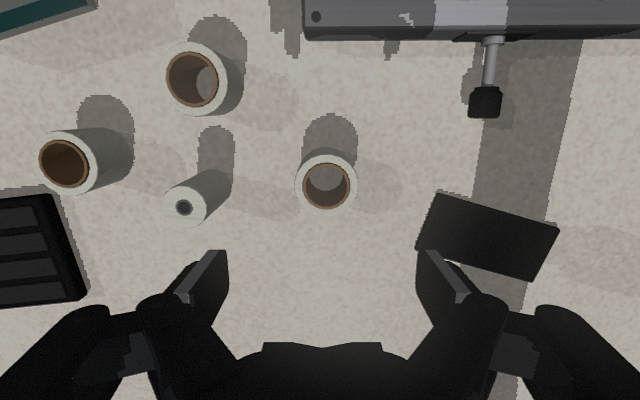

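Roll A's ring is at (326,185). Rolls B and C are at (192,79) and (65,163), and the till roll is at (184,207).

```bash
sed -i 's/np.ones((3,3),np.uint8))/np.ones((3,3),np.uint8)); m=cv2.morphologyEx(m,cv2.MORPH_CLOSE,np.ones((11,11),np.uint8))/' h.py
python3 - <<'E'
from h import *
K,M=T("wrist"); im=cv2.imread("pics/w5.png"); ring(im,K,M,60); print(px2w(K,M,326,185.5,60).round(1))
E
```

```text
ring [457.6 171.8] r 14.6 px [347. 186.]
ring [457.4 182.5] r 18.6 px [308. 186.]
ring [463.3 178.8] r 16.2 px [331. 167.]
ring [472.2 415.8] r 21.8 px [ 65. 165.]
ring [546.4 294.2] r 21.5 px [191.  80.]
[457.7 179.2  60. ]
```

```bash
sed -i 's/(5,70,25),(20,255,230)/(4,60,15),(22,255,235)/; s/np.ones((11,11)/np.ones((19,19)/' h.py
python3 - <<'E'
from h import *
im,K,M=snap("wrist","w6"); print(robot.get_state()["eef_pos"].round(1)); ring(im,K,M,60); places("wrist",M,["roll1"])
E
```

```text
[455.4 182.2 200.1]
ring [456.2 184. ] r 21.5 px [321. 186.]
ring [469.3 420.6] r 21.9 px [ 58. 168.]
ring [544.3 299.3] r 21.6 px [185.  80.]
wrist roll1 0.96 [470.6 421.   32.4]
wrist roll1 0.88 [539.6 301.6  28.5]
wrist roll1 0.76 [456.2 183.3  30.7]
```

>>> {"api": "servo_tool", "payload": {"plan": [[[0.001,0,-0.045,0],[0.001,0,-0.09,0],[0.001,0,-0.13,0],[0.001,0,-0.16,0],[0.001,0,-0.175,0]]]}}

```text
time_s: 23.9
eef_pos: [455.5, 181.3, 23.2]
orientation: [1.0, 0.011, -0.001, 0.001]
force: [-0.4, 0.5, -0.3]
gripper_width: 85.5
gripper_force: 0.0
```

>>> {"api": "servo_tool", "payload": {"plan": [[[0,0,0,0],[0,0,0,0],[0,0,0,0],[0,0,0,0],[0,0,0,0]]], "grip": 1, "grip_force": 35}}

```text
time_s: 24.4
eef_pos: [456.6, 184.0, 26.2]
orientation: [1.0, 0.013, 0.001, -0.0]
force: [-0.8, -0.4, 2.6]
gripper_width: 58.6
gripper_force: 38.0
```

>>> {"api": "servo_tool", "payload": {"plan": [[[0,0,0.04,0],[0,0,0.085,0],[0,0,0.13,0],[0,0,0.165,0],[0,0,0.175,0]]]}}

```text
time_s: 24.9
eef_pos: [457.8, 185.1, 204.5]
orientation: [1.0, 0.013, 0.004, -0.002]
force: [-0.1, 0.0, -1.4]
gripper_width: 58.6
gripper_force: 39.0
```

>>> {"api": "servo_tool", "payload": {"plan": [[[0,0,0,0],[0,0,0,0],[0,0,0,0]]]}}

```text
time_s: 25.2
eef_pos: [454.7, 183.3, 198.3]
orientation: [1.0, 0.013, -0.002, 0.001]
force: [-0.1, 0.5, -1.6]
gripper_width: 58.4
gripper_force: 39.0
```

Run:
```python
from h import *
im,K,M=snap("wrist","w7"); print(robot.get_state()["eef_pos"].round(1)); ring(im,K,M,235); ring(im,K,M,60)
```

```text
[454.8 183.5 198.4]
ring [456.9 183.5] r 21.3 px [320. 290.]
ring [503.8 273.8] r 8.3 px [ 54. 164.]
ring [532.  228.2] r 8.1 px [186.  80.]
ring [344.6 180.3] r 56.6 px [320. 290.]
ring [469.3 420.6] r 22.0 px [ 54. 164.]
ring [544.3 299.3] r 21.6 px [186.  80.]
```

View pics/w7.png

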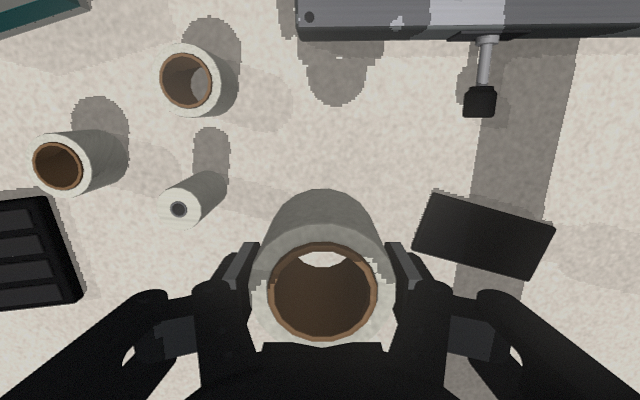

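Roll A is held centred, with its ring at (322,290). I'll take it to the right spindle.

>>> {"api": "servo_tool", "payload": {"plan": [[[0.025,-0.032,0,0],[0.05,-0.064,0,0],[0.075,-0.096,0,0],[0.1,-0.128,0,0],[0.125,-0.16,0,0]]]}}

```text
time_s: 25.75
eef_pos: [581.1, 22.6, 198.6]
orientation: [1.0, 0.013, -0.001, -0.0]
force: [1.4, 0.9, -1.0]
gripper_width: 58.6
gripper_force: 39.0
```

>>> {"api": "servo_tool", "payload": {"plan": [[[0.025,-0.032,0,0],[0.05,-0.064,0,0],[0.074,-0.0948,0,0],[0.074,-0.0948,-0.02,0],[0.074,-0.0948,-0.03,0]]]}}

```text
time_s: 26.25
eef_pos: [653.5, -72.3, 166.4]
orientation: [1.0, 0.012, -0.003, -0.0]
force: [-0.5, 0.0, -1.4]
gripper_width: 58.9
gripper_force: 38.9
```

>>> {"api": "servo_tool", "payload": {"plan": [[[0,0,-0.01,0],[0,0,-0.02,0],[0,0,-0.03,0],[0,0,-0.04,0],[0,0,-0.04,0]]]}}

```text
time_s: 26.75
eef_pos: [655.7, -69.4, 129.1]
orientation: [1.0, 0.014, 0.001, -0.001]
force: [3.1, 1.2, -3.6]
gripper_width: 58.4
gripper_force: 39.4
```

>>> {"api": "servo_tool", "payload": {"plan": [[[0,0,-0.012,0],[0,0,-0.024,0],[0,0,-0.036,0],[0,0,-0.046,0],[0,0,-0.053,0]]]}}

```text
time_s: 27.25
eef_pos: [656.2, -69.7, 80.0]
orientation: [1.0, 0.013, 0.001, -0.0]
force: [-9.2, 3.0, 42.0]
gripper_width: 58.7
gripper_force: 43.2
```

>>> {"api": "servo_tool", "payload": {"plan": [[[0,0,0,0],[0,0,0,0]]]}}

```text
time_s: 27.45
eef_pos: [656.1, -69.7, 80.2]
orientation: [1.0, 0.013, 0.002, -0.0]
force: [0.4, 3.0, 14.2]
gripper_width: 58.6
gripper_force: 40.8
```

>>> {"api": "servo_tool", "payload": {"plan": [[[0,0,0.002,0],[0,0,0.002,0],[0,0,0.002,0],[0,0,0.02,0],[0,0,0.06,0]]], "grip": 0}}

```text
time_s: 27.95
eef_pos: [651.0, -71.7, 132.8]
orientation: [1.0, 0.013, -0.006, 0.0]
force: [0.1, 0.2, -0.0]
gripper_width: 85.6
gripper_force: 0.0
```

>>> {"api": "servo_tool", "payload": {"plan": [[[0,0,0.04,0],[0,0,0.063,0],[-0.013,0.042,0.063,0],[-0.026,0.084,0.063,0],[-0.039,0.126,0.063,0]]]}}

```text
time_s: 28.45
eef_pos: [614.8, 55.5, 199.6]
orientation: [1.0, 0.012, -0.001, 0.0]
force: [0.1, 0.4, -0.9]
gripper_width: 85.0
gripper_force: 0.0
```

>>> {"api": "servo_tool", "payload": {"plan": [[[-0.014,0.045,0,0],[-0.028,0.09,0,0],[-0.042,0.135,0,0],[-0.056,0.18,0,0],[-0.0717,0.2239,0,0]]]}}

```text
time_s: 28.95
eef_pos: [543.3, 279.8, 199.3]
orientation: [1.0, 0.013, -0.001, 0.001]
force: [0.1, -0.1, -0.1]
gripper_width: 85.5
gripper_force: 0.0
```

>>> {"api": "servo_tool", "payload": {"plan": [[[0,0.02,0,0],[0,0.02,0,0],[0,0.02,0,0]]]}}

```text
time_s: 29.25
eef_pos: [544.1, 297.9, 199.3]
orientation: [1.0, 0.013, -0.001, 0.001]
force: [0.5, -0.6, -0.4]
gripper_width: 84.9
gripper_force: 0.0
```

Run:
```python
from h import *
im,K,M=snap("wrist","w8"); s=robot.get_state(); print(s["time_s"],s["eef_pos"].round(1)); ring(im,K,M,60); ring(im,K,M,114); places("wrist",M,["roll1","till_roll"])
im,K,M=snap("scene","s8"); places("scene",M,["roll1","core1"])
```

```text
29.3 [544.7 296.7 199.4]
ring [471.7 423. ] r 19.8 px [188. 251.]
ring [544.7 300.2] r 21.5 px [318. 189.]
ring [679.2 333.2] r 13.5 px [287.  37.]
ring [686.  360.4] r 12.0 px [244.  17.]
ring [498.9 399.4] r 16.0 px [188. 251.]
ring [557.9 300.2] r 17.4 px [318. 189.]
ring [666.6 326.8] r 10.9 px [287.  37.]
ring [672.1 348.8] r 9.7 px [244.  17.]
wrist roll1 0.8 [541.5 301.7  29.8]
wrist roll1 0.79 [468.5 421.3  32.7]
wrist till_roll 0.72 [ 4.356e+02  3.064e+02 -2.000e-01]
wrist till_roll 0.58 [471.3 420.3  33.7]
scene roll1 0.94 [466.3 419.6  29.6]
scene roll1 0.92 [658.2 -71.   89.7]
scene roll1 0.56 [542.7 300.4  29.7]
scene roll1 0.3 [ 6.495e+02  3.740e+01 -6.000e-01]
scene core1 0.64 [ 448.5 -372.1   39. ]
scene core1 0.56 [ 438.8 -253.    39.1]
scene core1 0.54 [ 393.5 -315.1   34.1]
```

>>> {"api": "servo_tool", "payload": {"plan": [[[0,0,-0.045,0],[0,0,-0.09,0],[0,0,-0.13,0],[0,0,-0.16,0],[0,0,-0.175,0]]]}}

```text
time_s: 30.05
eef_pos: [543.0, 297.3, 22.3]
orientation: [1.0, 0.012, -0.002, 0.001]
force: [0.2, -0.1, -0.2]
gripper_width: 85.4
gripper_force: 0.0
```

>>> {"api": "servo_tool", "payload": {"plan": [[[0,0,0,0],[0,0,0,0],[0,0,0,0],[0,0,0,0],[0,0,0,0]]], "grip": 1, "grip_force": 35}}

```text
time_s: 30.55
eef_pos: [545.1, 299.5, 26.7]
orientation: [1.0, 0.013, 0.001, -0.001]
force: [-0.4, -0.6, 2.7]
gripper_width: 59.6
gripper_force: 38.1
```

>>> {"api": "servo_tool", "payload": {"plan": [[[0,0,0.04,0],[0,0,0.085,0],[0,0,0.13,0],[0,0,0.165,0],[0,0,0.175,0]]]}}

```text
time_s: 31.05
eef_pos: [546.2, 300.7, 205.7]
orientation: [1.0, 0.013, 0.004, -0.003]
force: [0.4, 0.5, -1.0]
gripper_width: 59.4
gripper_force: 38.8
```

>>> {"api": "servo_tool", "payload": {"plan": [[[0,0,0,0],[0,0,0,0],[0,0,0,0]]]}}

```text
time_s: 31.35
eef_pos: [543.1, 298.1, 197.7]
orientation: [1.0, 0.013, -0.002, 0.001]
force: [-0.9, -0.1, -1.1]
gripper_width: 59.6
gripper_force: 38.8
```

Run:
```python
from h import *
im,K,M=snap("wrist","w9"); print(robot.get_state()["eef_pos"].round(1)); ring(im,K,M,235,(544,300),20); ring(im,K,M,60,(469,420))
```

```text
[543.2 298.3 197.9]
ring [546.2 298.4] r 21.1 px [324. 289.]
ring [469.6 421.3] r 21.8 px [194. 257.]
```

>>> {"api": "servo_tool", "payload": {"plan": [[[0.017,-0.041,0,0],[0.034,-0.082,0,0],[0.051,-0.123,0,0],[0.068,-0.164,0,0],[0.085,-0.205,0,0]]]}}

```text
time_s: 31.9
eef_pos: [629.2, 92.3, 198.7]
orientation: [1.0, 0.013, -0.001, 0.0]
force: [0.1, 0.3, -1.3]
gripper_width: 59.4
gripper_force: 38.8
```

>>> {"api": "servo_tool", "payload": {"plan": [[[0.015,-0.04,0,0],[0.022,-0.055,0,0],[0.022,-0.055,-0.01,0],[0.022,-0.055,-0.02,0],[0.022,-0.055,-0.03,0]]]}}

```text
time_s: 32.4
eef_pos: [649.8, 42.6, 168.6]
orientation: [1.0, 0.015, -0.001, -0.001]
force: [-1.4, 0.1, -1.3]
gripper_width: 59.7
gripper_force: 38.8
```

>>> {"api": "servo_tool", "payload": {"plan": [[[0,0,-0.01,0],[0,0,-0.02,0],[0,0,-0.03,0],[0,0,-0.04,0],[0,0,-0.04,0]]]}}

```text
time_s: 32.9
eef_pos: [651.8, 40.1, 128.8]
orientation: [1.0, 0.013, 0.0, -0.001]
force: [3.5, 1.8, -4.3]
gripper_width: 59.5
gripper_force: 39.4
```

>>> {"api": "servo_tool", "payload": {"plan": [[[0,0,-0.012,0],[0,0,-0.024,0],[0,0,-0.036,0],[0,0,-0.046,0],[0,0,-0.053,0]]]}}

```text
time_s: 33.4
eef_pos: [652.3, 39.8, 80.4]
orientation: [1.0, 0.013, 0.001, -0.0]
force: [-11.1, -0.8, 45.5]
gripper_width: 59.1
gripper_force: 43.3
```

>>> {"api": "servo_tool", "payload": {"plan": [[[0,0,0,0],[0,0,0,0]]]}}

```text
time_s: 33.6
eef_pos: [652.2, 39.8, 80.6]
orientation: [1.0, 0.013, 0.001, -0.0]
force: [-1.1, 1.5, 15.8]
gripper_width: 59.6
gripper_force: 40.9
```

>>> {"api": "servo_tool", "payload": {"plan": [[[0,0,0.002,0],[0,0,0.002,0],[0,0,0.002,0],[0,0,0.02,0],[0,0,0.06,0]]], "grip": 0}}

```text
time_s: 34.1
eef_pos: [647.6, 37.9, 133.0]
orientation: [1.0, 0.013, -0.006, 0.001]
force: [1.2, 0.1, 0.0]
gripper_width: 85.5
gripper_force: 0.0
```

>>> {"api": "servo_tool", "payload": {"plan": [[[0,0,0.04,0],[0,0,0.063,0],[-0.019,0.04,0.063,0],[-0.038,0.08,0.063,0],[-0.057,0.12,0.063,0]]]}}

```text
time_s: 34.6
eef_pos: [593.1, 159.4, 199.6]
orientation: [1.0, 0.012, -0.001, 0.0]
force: [0.8, 0.1, 0.4]
gripper_width: 85.4
gripper_force: 0.0
```

>>> {"api": "servo_tool", "payload": {"plan": [[[-0.02,0.042,0,0],[-0.04,0.084,0,0],[-0.06,0.126,0,0],[-0.08,0.168,0,0],[-0.1,0.21,0,0]]]}}

```text
time_s: 35.1
eef_pos: [493.0, 369.7, 199.3]
orientation: [1.0, 0.013, -0.001, 0.001]
force: [0.8, 0.7, -0.1]
gripper_width: 85.6
gripper_force: 0.0
```

>>> {"api": "servo_tool", "payload": {"plan": [[[-0.015,0.03,0,0],[-0.025,0.0515,0,0],[-0.025,0.0515,0,0],[-0.025,0.0515,0,0],[-0.025,0.0515,0,0]]]}}

```text
time_s: 35.6
eef_pos: [470.6, 418.3, 199.6]
orientation: [1.0, 0.011, 0.0, 0.001]
force: [0.7, -0.3, -0.4]
gripper_width: 85.4
gripper_force: 0.0
```

Run:
```python
from h import *
im,K,M=snap("wrist","w10"); s=robot.get_state(); print(s["time_s"],s["eef_pos"].round(1)); ring(im,K,M,60); places("wrist",M,["roll1","till_roll"])
im,K,M=snap("scene","s10"); places("scene",M,["roll1","core1"])
```

```text
35.65 [470.7 418.3 199.8]
ring [378.5 845.6] r 148.7 px [ 16. 306.]
ring [469.1 422. ] r 21.5 px [319. 189.]
wrist roll1 0.74 [471.8 420.3  32.3]
wrist till_roll 0.58 [435.3 304.3   4.4]
scene roll1 0.81 [656.5 -68.   83.9]
scene roll1 0.76 [468.8 423.5  32.5]
scene roll1 0.73 [652.1  38.3  87.3]
scene core1 0.79 [ 395.  -312.1   35.6]
scene core1 0.73 [ 452.2 -372.5   37.9]
scene core1 0.48 [ 443.8 -253.5   40.4]
scene core1 0.36 [388.   -2.3   0.9]
```

>>> {"api": "servo_tool", "payload": {"plan": [[[0,0,-0.045,0],[0,0,-0.09,0],[0,0,-0.13,0],[0,0,-0.16,0],[0,0,-0.175,0]]]}}

```text
time_s: 36.4
eef_pos: [468.2, 418.9, 22.3]
orientation: [1.0, 0.013, -0.002, 0.002]
force: [0.1, -0.6, -0.4]
gripper_width: 85.5
gripper_force: 0.0
```

>>> {"api": "servo_tool", "payload": {"plan": [[[0,0,0,0],[0,0,0,0],[0,0,0,0],[0,0,0,0],[0,0,0,0]]], "grip": 1, "grip_force": 35}}

```text
time_s: 36.9
eef_pos: [470.0, 421.2, 26.7]
orientation: [1.0, 0.013, 0.001, -0.001]
force: [0.4, -0.7, 2.4]
gripper_width: 59.0
gripper_force: 38.1
```

>>> {"api": "servo_tool", "payload": {"plan": [[[0,0,0.04,0],[0,0,0.085,0],[0,0,0.13,0],[0,0,0.165,0],[0,0,0.175,0]]]}}

```text
time_s: 37.4
eef_pos: [470.8, 422.6, 205.7]
orientation: [1.0, 0.013, 0.004, -0.003]
force: [-0.5, -0.6, -2.4]
gripper_width: 58.9
gripper_force: 38.8
```

>>> {"api": "servo_tool", "payload": {"plan": [[[0,0,0,0],[0,0,0,0],[0,0,0,0]]]}}

```text
time_s: 37.7
eef_pos: [468.3, 419.4, 197.7]
orientation: [1.0, 0.013, -0.002, 0.002]
force: [-0.1, -0.2, -1.1]
gripper_width: 58.8
gripper_force: 38.8
```

Run:
```python
from h import *
im,K,M=snap("wrist","w11"); print(robot.get_state()["eef_pos"].round(1)); ring(im,K,M,235,(469,421),20)
```

```text
[468.4 419.6 197.9]
ring [470.9 419.7] r 21.0 px [324. 294.]
```

>>> {"api": "servo_tool", "payload": {"plan": [[[0.023,-0.035,0,0],[0.046,-0.07,0,0],[0.069,-0.105,0,0],[0.092,-0.14,0,0],[0.115,-0.175,0,0]]]}}

```text
time_s: 38.25
eef_pos: [584.5, 243.9, 198.7]
orientation: [1.0, 0.013, -0.001, 0.001]
force: [0.6, 0.2, -2.0]
gripper_width: 58.8
gripper_force: 38.8
```

>>> {"api": "servo_tool", "payload": {"plan": [[[0.023,-0.035,0,0],[0.046,-0.07,0,0],[0.064,-0.0965,0,0],[0.064,-0.0965,-0.015,0],[0.064,-0.0965,-0.03,0]]]}}

```text
time_s: 38.75
eef_pos: [648.8, 146.8, 168.3]
orientation: [1.0, 0.011, -0.001, 0.0]
force: [-0.6, 1.0, -2.3]
gripper_width: 59.2
gripper_force: 38.8
```

>>> {"api": "servo_tool", "payload": {"plan": [[[0,0,-0.01,0],[0,0,-0.02,0],[0,0,-0.03,0],[0,0,-0.04,0],[0,0,-0.04,0]]]}}

```text
time_s: 39.25
eef_pos: [648.3, 149.7, 128.5]
orientation: [1.0, 0.013, -0.0, -0.0]
force: [0.8, 1.8, -3.0]
gripper_width: 58.9
gripper_force: 39.1
```

>>> {"api": "servo_tool", "payload": {"plan": [[[0,0,-0.012,0],[0,0,-0.024,0],[0,0,-0.036,0],[0,0,-0.046,0],[0,0,-0.053,0]]]}}

```text
time_s: 39.75
eef_pos: [648.5, 149.7, 80.4]
orientation: [1.0, 0.013, 0.0, 0.0]
force: [-12.4, -3.5, 44.0]
gripper_width: 59.1
gripper_force: 43.1
```

>>> {"api": "servo_tool", "payload": {"plan": [[[0,0,0,0],[0,0,0,0]]]}}

```text
time_s: 39.95
eef_pos: [648.5, 149.7, 80.7]
orientation: [1.0, 0.013, 0.001, -0.0]
force: [-4.4, -0.6, 15.6]
gripper_width: 59.2
gripper_force: 40.6
```

>>> {"api": "servo_tool", "payload": {"plan": [[[0,0,0.002,0],[0,0,0.002,0],[0,0,0.002,0],[0,0,0.02,0],[0,0,0.06,0]]], "grip": 0}}

```text
time_s: 40.45
eef_pos: [645.1, 147.6, 133.0]
orientation: [1.0, 0.013, -0.005, 0.002]
force: [0.9, -0.7, 0.5]
gripper_width: 85.3
gripper_force: 0.0
```

>>> {"api": "servo_tool", "payload": {"plan": [[[0,0,0.04,0],[0,0,0.08,0],[-0.02,-0.02,0.12,0],[-0.045,-0.045,0.15,0],[-0.075,-0.075,0.163,0]]]}}

```text
time_s: 40.95
eef_pos: [574.0, 74.6, 302.9]
orientation: [1.0, 0.014, 0.003, -0.001]
force: [-0.3, -0.4, 0.5]
gripper_width: 85.4
gripper_force: 0.0
```

>>> {"api": "servo_tool", "payload": {"plan": [[[-0.033,-0.035,0,0],[-0.033,-0.035,0,0],[-0.033,-0.035,0,0],[-0.033,-0.035,0,0],[-0.033,-0.035,0,0]]]}}

```text
time_s: 41.45
eef_pos: [540.9, 40.5, 299.9]
orientation: [1.0, 0.014, -0.0, -0.001]
force: [-0.0, -0.5, 0.4]
gripper_width: 85.2
gripper_force: 0.0
```

Run:
```python
from h import *
im,K,M=snap("wrist","w12"); s=robot.get_state(); print(s["time_s"],s["eef_pos"].round(1)); ring(im,K,M,114); places("wrist",M,["roll1","lock_grip"])
im,K,M=snap("scene"); places("scene",M,["roll1","core1"])
```

```text
41.5 [540.9  40.4 299.9]
ring [ 454.6 -237.9] r 97.6 px [529. 247.]
ring [641.8  40.4] r 12.8 px [322.  86.]
ring [639.7 149.7] r 14.9 px [210.  86.]
ring [647.2  51.7] r 9.5 px [307.  74.]
ring [646.5 143. ] r 16.3 px [231.  72.]
ring [652.2  30.7] r 13.3 px [345.  62.]
ring [657.3 -69.8] r 21.4 px [434.  64.]
ring [685.7 293.5] r 26.4 px [47. 30.]
wrist roll1 0.64 [649.9 147.9  89.9]
wrist roll1 0.64 [657.5 -74.5  85.5]
wrist roll1 0.63 [648.4  42.   83.7]
wrist lock_grip 0.65 [534.1  41.2  29.1]
scene roll1 0.9 [661.8 -68.8  88.3]
scene roll1 0.86 [648.6  41.2  86.6]
scene roll1 0.6 [644.1 148.9  85.5]
scene core1 0.79 [ 451.1 -371.2   38.5]
scene core1 0.64 [ 393.3 -312.8   34.6]
scene core1 0.62 [ 440.9 -254.1   34.2]
scene core1 0.5 [ 586.7 -373.3   -2.3]
```

View pics/w12.png

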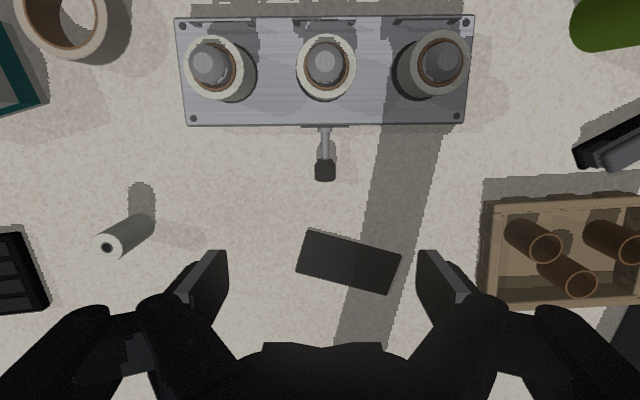

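All three rolls are on their spindles, the cores are in the tray and the knob is still out at (325,170). I'll push the knob home now.

>>> {"api": "servo_tool", "payload": {"plan": [[[-0.005,-0.002,-0.045,0],[-0.0095,-0.0045,-0.09,0],[-0.0095,-0.0045,-0.135,0],[-0.0095,-0.0045,-0.18,0],[-0.0095,-0.0045,-0.215,0]]]}}

```text
time_s: 42.25
eef_pos: [530.0, 34.5, 83.0]
orientation: [1.0, 0.013, -0.001, 0.0]
force: [0.2, -0.2, -0.7]
gripper_width: 85.3
gripper_force: 0.0
```

>>> {"api": "servo_tool", "payload": {"plan": [[[0,0,-0.02,0],[0,0,-0.04,0],[0,0,-0.055,0],[0,0,-0.069,0],[0,0,-0.069,0]]]}}

```text
time_s: 42.75
eef_pos: [529.8, 34.7, 14.6]
orientation: [1.0, 0.013, -0.002, 0.0]
force: [-0.1, -1.6, 0.3]
gripper_width: 85.0
gripper_force: 0.0
```

>>> {"api": "servo_tool", "payload": {"plan": [[[0,0,0,0],[0,0,0,0],[0,0,0,0],[0,0,0,0],[0,0,0,0]]], "grip": 1, "grip_force": 50}}

```text
time_s: 43.25
eef_pos: [531.3, 36.7, 17.5]
orientation: [1.0, 0.014, 0.001, -0.001]
force: [-1.8, 3.4, 5.4]
gripper_width: 26.6
gripper_force: 49.0
```

>>> {"api": "servo_tool", "payload": {"plan": [[[0.008,0.0002,0,0],[0.016,0.0005,0,0],[0.022,0.0006,0,0],[0.026,0.0007,0,0],[0.026,0.0007,0,0]]]}}

```text
time_s: 43.75
eef_pos: [553.2, 37.5, 17.4]
orientation: [1.0, 0.014, -0.004, -0.001]
force: [-8.5, 2.5, 13.0]
gripper_width: 26.4
gripper_force: 50.6
```

>>> {"api": "servo_tool", "payload": {"plan": [[[0,0,0,0],[0,0,0,0],[0,0,0,0]]]}}

```text
time_s: 44.05
eef_pos: [553.2, 37.5, 17.5]
orientation: [1.0, 0.014, -0.003, -0.001]
force: [-8.3, 2.6, 14.0]
gripper_width: 26.0
gripper_force: 50.5
```

>>> {"api": "servo_tool", "payload": {"plan": [[[-0.002,0,0,0],[-0.002,0,0,0],[-0.002,0,0,0],[-0.002,0,0.01,0],[-0.002,0,0.05,0]]], "grip": 0}}

```text
time_s: 44.55
eef_pos: [552.1, 34.5, 63.8]
orientation: [1.0, 0.013, -0.004, 0.001]
force: [-0.2, 0.3, -0.3]
gripper_width: 85.5
gripper_force: 0.0
```

>>> {"api": "servo_tool", "payload": {"plan": [[[0,0,0.045,0],[0,0,0.09,0],[0,0,0.135,0],[0,0,0.18,0],[-0.01,0,0.22,0]]]}}

```text
time_s: 45.05
eef_pos: [545.7, 35.0, 289.5]
orientation: [1.0, 0.012, 0.002, -0.0]
force: [-0.9, -0.2, -0.2]
gripper_width: 85.2
gripper_force: 0.0
```

>>> {"api": "servo_tool", "payload": {"plan": [[[0,0,0,0],[0,0,0,0],[0,0,0,0],[0,0,0,0],[0,0,0,0]]]}}

```text
time_s: 45.55
eef_pos: [544.3, 35.2, 285.0]
orientation: [1.0, 0.013, -0.001, 0.0]
force: [-0.0, 0.2, 0.4]
gripper_width: 85.2
gripper_force: 0.0
```

Run:
```python
from h import *
im,K,M=snap("wrist","w13"); s=robot.get_state(); print(s["time_s"],s["eef_pos"].round(1)); places("wrist",M,["roll1","lock_grip"])
c=im[0:220,160:480]; cv2.imwrite("pics/w13c.png",cv2.resize(c,None,fx=2.4,fy=2.4,interpolation=cv2.INTER_CUBIC))
```

```text
45.6 [544.4  35.2 285.2]
wrist roll1 0.74 [657.6 -68.6  83.6]
wrist roll1 0.56 [649.5 148.   86.9]
wrist lock_grip 0.74 [554.2  36.4  31. ]
wrist lock_grip 0.38 [711.  336.1  -2.7]
```

View pics/w13c.png

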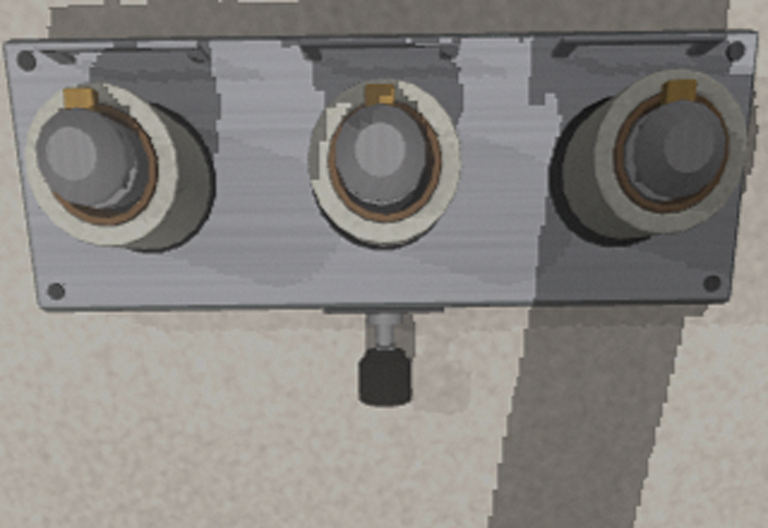

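The knob is home at (385,375) in the crop, and the dogs stick out over all three seated rolls at (79,98), (380,93) and (680,92). I'm handing in the job.

```bash
python3 -c "
from station import robot
print(robot.finish_job())"
```

```text
the job is handed in; nothing more can be done
None
```

The job is handed in at about 46 s of the 210 s: the three rolls are seated and locked with the knob home, and the three cores are in the tray; nothing else was touched and no verdict came back.

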